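# Change the desk clock's battery and click its door shut

## Robot

A 7-joint arm with a two-finger parallel gripper is mounted at the origin on a cart in front of the work surface, level with it; the furniture and walls round the work are solid. World frame = base frame: x ahead of the robot, y to its left, z up, the work surface at z = 0. Lengths are in m, angles in rad, forces in N, time in s.
With the tool pointing down it reaches from about 0.4 to 0.875 m from the base axis. Payload 6.5 kg.
Tool frame: the origin (TCP) lies between the finger pads; the fingertips stand 25 mm ahead of it and the grasp point (between the pads) lies 6 mm ahead of it; z points along the fingers, y is the line along which they close (so a half turn about z gives the same grasp; the last joint's range is limited). The gripper opens to 88 mm and grips with 3 to 60 N. Pads are 18 mm wide; open, the fingers measure 123 mm over their backs; the gripper's body (75 mm by 187 mm) begins 45 mm behind the grasp point.
Start: joints at [1.219, 0.536, -0.004, 1.538, 0.003, 1.067, -0.071], TCP at [0.183, -0.624, 0.264] pointing down, gripper open.
Joint ranges: [-2.7, 2.7], [-0.37, 2.16], [-1.27, 1.26], [0.24, 2.4], [-1.31, 4.45], [0.19, 1.91], [-2.76, 2.76]. Speed limits (rad/s): [2.39, 2.39, 3.14, 3.14, 3.14, 3.14, 3.14].

## Interface

Orientations are given as [roll, pitch, yaw] about the fixed x, y, z axes, in that order (R = Rz(yaw) Ry(pitch) Rx(roll)).
In Python, from workcell import observe, grab_frame, hand_in gives the robot as it stands. The module is installed in compiled form; this text tells all that it offers.
- The arm moves only by the shell command python3 -m crank 'ROWS' [OPENING] [FORCE]. ROWS is JSON, a list that holds one entry, the list of rows, each a list of 6 numbers: the shift along the tool's x, y, z in cm, then the turn, a rotation vector about the tool's x, y, z in rad. In form: [[[tx, ty, tz, wx, wy, wz], ...]]. A call has 1 to 12 rows; each row is the pose to reach, as a shift and turn from the pose commanded when the call began, along the tool's axes at that moment; what a row does not reach only later rows make up. A row lasts 1/12 s, in which the tool goes at most 41.7 mm and 7.16 degrees, less where a joint would pass 70% of its speed; a pose out of reach is approached as far as the arm can. A call with a gripper value outside its range is refused whole. OPENING is the opening, from 0 (shut) to 1 (fully open), set as the call begins (- or left out, the last holds). The fingers move at their own pace and stop on an object; FORCE is the grip in N (left out, the last holds). Time passes only in rows, so rows that repeat a pose let the fingers close. It gives the time, the measured TCP pose, the force, the opening and the grip force at its end, in the units of the state.
- observe(): the state, without advancing time (a new reading comes with each control period).
- grab_frame(name): name is "scene" or "side" or "wrist"; returns a dict with "image" (420x560x3 uint8, blue, green, red), "intrinsics" (3x3 intrinsics, pixels), "k1" (the pictures are not rectified: a ray, as slopes to the right and down, at radius r is drawn at 1 + k1 r^2 times it, then the intrinsics apply), "pose" (4x4, takes a point from camera to world coordinates); the wrist camera has in their place "hand_eye" (4x4, takes a point from camera to tool coordinates, whose origin is the TCP and whose axes are the flange's). Camera axes: x right, y down, z forward; pixel columns grow to the right and rows downward; lengths in m; the calibration is good to about 2 mm. A picture is of the moment at which its call begins: read the wrist's pose just before it. There is no depth.
- hand_in(): hands the job in; it is judged then, once.
The state is a dict: "time": time; "joint_positions": joint angles; "joint_velocities": joint speeds; "joint_torque": joint torques, N m; "tcp_pos": TCP position; "tool_rot": TCP orientation; "force": force on the tool from outside, world axes, zero at the start; "ft_torque": the same for the moment, N m; "finger_gap": finger opening in m; "gripper_force": force on a finger pad.
Only numpy, scipy, OpenCV 4.12 (cv2) and the standard library are available. Lean on these libraries where they do the work, as an engineer would, in place of code of your own. Each camera call takes 0.05 s, during which the arm holds its last target. There are 200 camera calls.

## Task

The desk clock lies on its face for a new battery. Lay the AA cell in the open bay with its button end toward the red-backed contact plate, then set the battery door flat on the clock's back behind the rails and slide it under them, gently and without forcing it, until its tab clicks past the ledge and the door is fully home. Leave the other things on the desk where they are.

Things in the scene. Friction and masses are not known exactly. Their poses are not given: they have to be found in the camera images.
- clock: Desk clock lying on its face; it stands firm and does not move. Light grey moulded back 218 x 82 mm (x, y) in a dark wooden frame 224 x 90 mm; its flat back is 30 mm above the desk. Origin: centre of its underside; x along its length, the way the door slides shut (towards the 20 mm high end boss), z up. All points on it share these axes.
- cell_seat (a point): Middle of the battery bay = of the seated cell, 26.5 mm to +x of the clock's origin. The bay is a dark open trough along x, 55 long, 16.5 wide, 6 mm deep below the flat back; the seated cell's axis is 1.3 mm above the back. At its +x end a brass plate backed with red (the cell's button end goes there), at its -x end a coil; both rigid: the cell is simply laid in from above.
- door_home (a point): On the clock's flat back, 30 mm above the desk and 26.5 mm to +x of the clock's origin: where the door's origin lies when the door is fully home, its front against the end boss at x = 32 mm (a hard stop).
- rail_mouth (a point): On the flat back, 36 mm behind door_home (-x), midway between the mouths of the two rails. They run 68 mm from here to +x: side walls at |y| = 26.5 mm, lips reaching in to |y| = 21.5, slot under the lip 4.5 high, lip top 7.5 above the back. The mouths flare, starting 11 mm before here. Behind them the back is bare and flat for 95 mm, |y| < 38 (save the ledge).
- ledge (a point): Top of the ledge's +x face, 49.6 mm behind door_home (-x): a rib across the back, 2 mm thick (to -x), 14 mm wide, 4.4 mm high. The door's tunnel passes over it; the barb of its tab must end on its +x side.
- door: Loose charcoal battery door, 40 g, hump up: tunnel 64 long (x), 34 wide (y), 20 mm high, open below and at +x; flanges 3 thick (50 over all) from 32 mm before to 50 behind the origin; tab at -x. Origin: under the tunnel's centre; +x leads. Pinch the tunnel across y, fingertips 9 to 11 mm above its underside to clear the rails. Set it down 76 mm behind door_home, x along the clock's x.
- barb (a point): Lower rear edge of the barb under the door's springy tab: 48 mm behind the door's origin, 1.2 mm above its underside when relaxed. Its ramp meets the ledge 11 mm before home; the push needed rises to about 11 N (7 to 16) until, 1.6 mm before home, it snaps down past the ledge and the push falls; then comes the hard stop. A push over 20 N is too much.
- cell: AA cell, 24 g, lying on its side: 14.5 mm thick, 50.5 mm long; black with a copper-coloured band at the button end. Origin: its middle; x along it towards the button end.
- cell_button (a point): Steel button at the end of the cell, 25.3 mm from its middle.
- eraser: Bystander: eraser in a card sleeve, 18x42x12 mm; origin at its underside.
- matchbox: Bystander: brown card matchbox, 44x72x17 mm; origin at its underside.
- tealight_a: Bystander: tealight in a foil cup, 39 mm across, 19 mm high; origin at its underside.
- wood_star_b: Bystander: dark wooden star, 36 mm across, 8 mm thick; origin at its underside.
- washi_a: Bystander: roll of tan paper tape, 43 mm across, 15 mm high; origin at its underside.
- binder_clip: Bystander: black binder clip, 21x32x27 mm; origin at its underside.
There are look-alikes about, which are no part of the job. There is more than one size of the clock; the job needs the largest.

How it is judged:
By the outcome, as a careful person would: the job done as asked, in the order asked, and still so for the second after the job is handed in, with the robot touching nothing.
It also fails if it takes over 67 s, if anything falls off the work surface, if the arm or the gripper's body presses on something with over 40 N, if the wrist force passes 120 N, or if a joint passes its speed limit or range.

## Working session

There is one attempt and no reset: what is moved stays moved. The work goes in short steps, Python scripts to look and compute and a shell command to move; the robot and the scene stay as the last step left them, time stands still between calls to the robot, and variables do not carry over. Pictures are saved under pics/ and viewed, at most 10 in all, crops included, and the job is handed in when it is done.

```bash
mkdir -p pics
cat > h.py <<'E'
import numpy as np, cv2
from workcell import observe, grab_frame
from scipy.spatial.transform import Rotation as R
def tool(s=None):
    s=s or observe(); T=np.eye(4); T[:3,:3]=R.from_euler('xyz',s['tool_rot']).as_matrix(); T[:3,3]=s['tcp_pos']; return T
def grab(name,save=None):
    T=tool(); f=grab_frame(name)
    f['T']=f['pose'] if name!='wrist' else T@f['hand_eye']
    f['T']=np.array(f['T'])
    if save: cv2.imwrite('pics/'+save+'.png',f['image'])
    return f
def dist(f): return np.array([f['k1'],0,0,0,0],float)
def rays(f,px):
    n=cv2.undistortPoints(np.array(px,float).reshape(-1,1,2),np.array(f['intrinsics'],float),dist(f)).reshape(-1,2)
    d=np.c_[n,np.ones(len(n))]@f['T'][:3,:3].T
    return f['T'][:3,3],d/np.linalg.norm(d,axis=1,keepdims=True)
def plane(f,px,z):
    o,d=rays(f,px); return o+d*((z-o[2])/d[:,2])[:,None]
def tri(obs):
    A=np.zeros((3,3));b=np.zeros(3);L=[]
    for f,p in obs:
        o,d=rays(f,[p]);d=d[0];P=np.eye(3)-np.outer(d,d);A+=P;b+=P@o;L.append((o,d))
    x=np.linalg.solve(A,b); return x,[1000*np.linalg.norm((np.eye(3)-np.outer(d,d))@(x-o)) for o,d in L]
def proj(f,P):
    Ti=np.linalg.inv(f['T']); r,_=cv2.Rodrigues(Ti[:3,:3])
    return cv2.projectPoints(np.array(P,float).reshape(-1,3),r,Ti[:3,3],np.array(f['intrinsics'],float),dist(f))[0].reshape(-1,2)
E
python3 - <<'E'
from h import *
np.set_printoptions(precision=3,suppress=True)
ims=[]
import pickle
F={}
for n in ['scene','side']:
    f=grab(n,n+'0'); F[n]=f; print(n,f['T'],f['intrinsics'],f['k1'])
pickle.dump(F,open('f0.pkl','wb'))
s=observe(); print(s['time'],s['tcp_pos'],s['tool_rot'],s['force'],s['finger_gap'])
E
```

```text
scene [[ 0.984 -0.12   0.135  0.35 ]
 [-0.179 -0.565  0.806 -1.289]
 [-0.021 -0.817 -0.577  0.904]
 [ 0.     0.     0.     1.   ]] [[423.162   0.    280.188]
 [  0.    423.162 211.212]
 [  0.      0.      1.   ]] -0.12177425168660058
side [[-0.179 -0.422  0.889 -0.892]
 [-0.984  0.089 -0.157  0.164]
 [-0.013 -0.902 -0.431  0.761]
 [ 0.     0.     0.     1.   ]] [[435.046   0.    278.496]
 [  0.    435.046 212.923]
 [  0.      0.      1.   ]] -0.06917469594584456
0.1 [ 0.183 -0.623  0.263] [-3.14   0.     0.286] [-0.081 -0.705 -0.54 ] 0.0880007772572983
```

View pics/scene0.png

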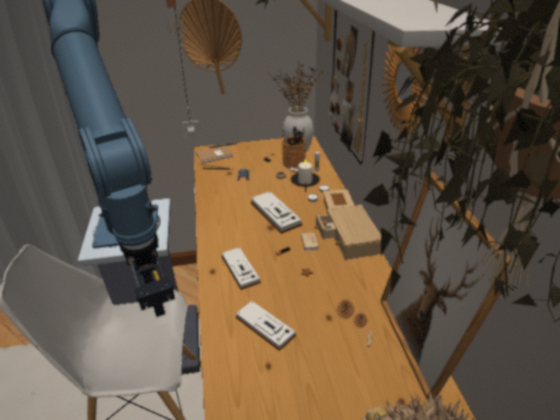

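View pics/side0.png

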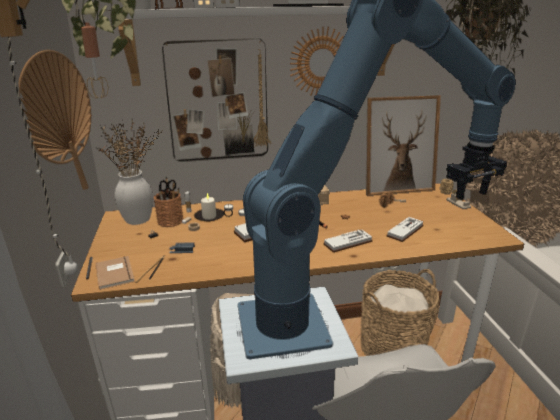

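The scene shows three clocks at scene px (276,211), (241,267) and (266,325). A dark, door-like thing is at (244,174) and a cell-like thing at (284,251). The side view shows a dark object at (183,247). Next I'll work out rough positions and clock sizes.

Run:
```python
from h import *
import pickle
np.set_printoptions(precision=3,suppress=True)
F=pickle.load(open('f0.pkl','rb'))
f=F['scene'];g=F['side']
print(plane(f,[[244,174],[284,251],[267,159],[229,174],[310,240],[307,272],[213,271],[329,317],[268,366]],0.01))
print('side',plane(g,[[183,247],[153,235],[320,224],[194,227]],0.01))
im=f['image'].astype(int); hsv=cv2.cvtColor(f['image'],cv2.COLOR_BGR2HSV)
m=((hsv[...,1]<60)&(hsv[...,2]>120)).astype(np.uint8)
m=cv2.morphologyEx(m,cv2.MORPH_CLOSE,np.ones((5,5)))
for c in cv2.findContours(m,cv2.RETR_EXTERNAL,cv2.CHAIN_APPROX_SIMPLE)[0]:
    if cv2.contourArea(c)<150: continue
    (x,y),_,_=cv2.minAreaRect(c)
    if not(195<x<380 and 150<y<380): continue
    P=plane(f,c.reshape(-1,2),0.03)[:,:2]
    r=cv2.minAreaRect((P*1000).astype(np.float32)); print((x,y),r)
a=cv2.resize(f['image'][150:350,190:390],(600,600),interpolation=cv2.INTER_CUBIC)
cv2.imwrite('pics/crop_scene.png',a)
```

```text
[[ 0.459  0.258  0.01 ]
 [ 0.531 -0.263  0.01 ]
 [ 0.574  0.368  0.01 ]
 [ 0.396  0.272  0.01 ]
 [ 0.626 -0.225  0.01 ]
 [ 0.581 -0.373  0.01 ]
 [ 0.299 -0.311  0.01 ]
 [ 0.599 -0.558  0.01 ]
 [ 0.412 -0.679  0.01 ]]
side [[ 0.456  0.265  0.01 ]
 [ 0.568  0.376  0.01 ]
 [ 0.53  -0.246  0.01 ]
 [ 0.602  0.226  0.01 ]]
(265.10137939453125, 322.8581237792969) ((423.1549987792969, -557.3328857421875), (61.25985336303711, 160.4191131591797), 36.99681854248047)
(240.21339416503906, 265.9627380371094) ((381.67572021484375, -323.39251708984375), (61.34101486206055, 161.534423828125), 16.017967224121094)
(275.32598876953125, 209.19338989257812) ((538.1095581054688, -45.85249328613281), (82.95468139648438, 220.34957885742188), 20.940954208374023)
```

View pics/crop_scene.png

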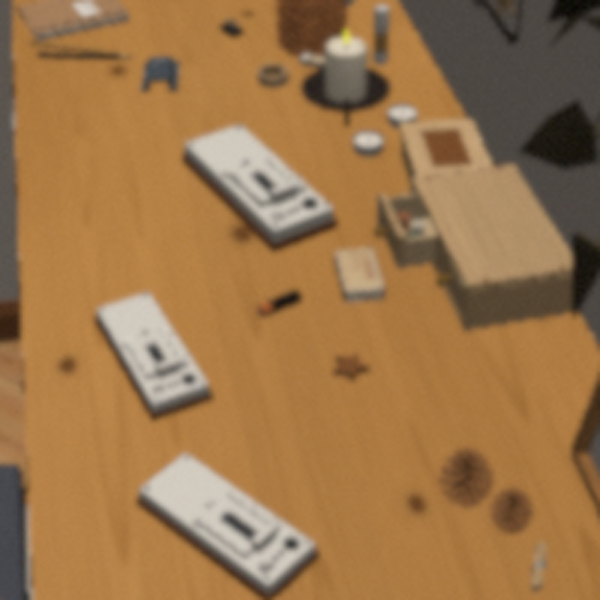

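The target clock is the largest one, at about (0.538,-0.046) and 220x83 mm. The cell is near crop (280,302), with its copper band at the left end. The charcoal U-shaped door is at crop (160,73). Next I'll move the wrist camera over the cell and clock.

```bash
cat >> h.py <<'E'
def go(p,yaw,T=None):
    "shift (cm) and turn in tool axes from present pose to TCP p, tool down, given yaw of tool x"
    T=tool() if T is None else T
    Rt=R.from_euler('xyz',[np.pi,0,yaw]).as_matrix()
    t=T[:3,:3].T@(np.array(p)-T[:3,3])*100; w=R.from_matrix(T[:3,:3].T@Rt).as_rotvec()
    print('row',np.round(t,2),np.round(w,3),'rows>=',np.linalg.norm(t)/4.17,np.degrees(np.linalg.norm(w))/7.16)
E
python3 - <<'E'
from h import *
import pickle
np.set_printoptions(precision=3,suppress=True)
F=pickle.load(open('f0.pkl','rb'))
f=F['scene']
p=plane(f,[[278.3,252.3],[290,249]],0.007); d=p[1]-p[0]; print(p,np.degrees(np.arctan2(d[1],d[0])))
w=grab('wrist'); print(w['hand_eye'],w['intrinsics'],w['k1'])
go([0.50,-0.17,0.30],0.3)
E
```

```text
[[ 0.512 -0.262  0.007]
 [ 0.553 -0.253  0.007]] 11.802169982280896
[[ 0.001 -0.949 -0.316  0.082]
 [ 1.     0.001  0.001 -0.   ]
 [-0.001 -0.316  0.949 -0.121]
 [ 0.     0.     0.     1.   ]] [[308.957   0.    282.097]
 [  0.    308.957 206.877]
 [  0.      0.      1.   ]] -0.01831951786479957
row [ 43.18 -34.55  -3.66] [-0.001  0.    -0.014] rows>= 13.291703118003456 0.11319693314639934
```

```bash
python3 -m crank '[[[50,-37,-3,0,0,0],[50,-37,-3,0,0,0],[50,-37,-3,0,0,0],[50,-37,-3,0,0,0],[50,-37,-3,0,0,0],[50,-37,-3,0,0,0],[50,-37,-3,0,0,0],[50,-37,-3,0,0,0],[50,-37,-3,0,0,0],[50,-37,-3,0,0,0],[50,-37,-3,0,0,0],[50,-37,-3,0,0,0]]]'
python3 - <<'E'
from h import *
w=grab('wrist'); 
go([0.6,-0.13,0.24],0.28)
E
```

```text
time: 1.15
tcp_pos: [0.4853, -0.2236, 0.2879]
tool_rot: [3.142, 0.0, 0.286]
force: [1.1, -0.7, -0.7]
finger_gap: 0.0882
gripper_force: 0.0
row [12.86 -4.9   4.94] [-0.003 -0.006  0.017] rows>= 3.5056771007980485 0.14335632459211284
```

```bash
python3 -m crank '[[[12,-5,5,0,0,0],[12,-5,5,0,0,0],[12,-5,5,0,0,0],[12,-5,5,0,0,0],[12,-5,5,0,0,0]]]'
python3 - <<'E'
from h import *
import pickle
w=grab('wrist','w1'); pickle.dump(w,open('w1.pkl','wb'))
E
```

```text
time: 1.62
tcp_pos: [0.587, -0.1394, 0.2358]
tool_rot: [-3.138, 0.001, 0.292]
force: [-0.3, -0.2, -0.5]
finger_gap: 0.0882
gripper_force: 0.0
```

View pics/w1.png

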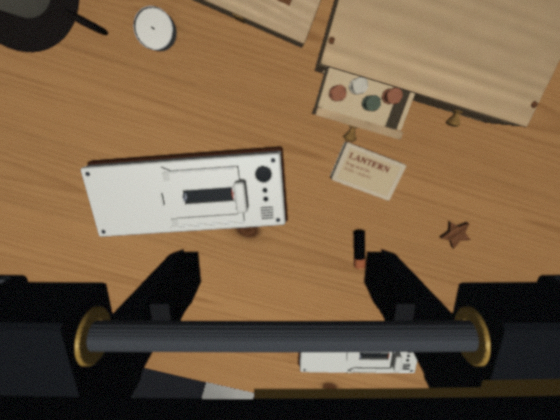

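The wrist picture shows the target clock from (83,170) to (285,225). Its boss is at (240,195), so +x points right. The ledge is at (164,199), the bay runs (185–233,196), and the cell is at (359,247) with its copper end pointing down in the image, towards the robot. I'll take a second, lower view.

```bash
python3 -m crank '[[[-4,2,4,0,0,0],[-4,3,8,0,0,0],[-4,3,8,0,0,0],[-4,3,8,0,0,0]]]'
python3 - <<'E'
from h import *
import pickle
w=grab('wrist','w2'); pickle.dump(w,open('w2.pkl','wb'))
E
```

```text
time: 2.0
tcp_pos: [0.551, -0.1877, 0.155]
tool_rot: [-3.14, 0.007, 0.28]
force: [0.5, 0.2, -0.2]
finger_gap: 0.0883
gripper_force: 0.0
```

View pics/w2.png

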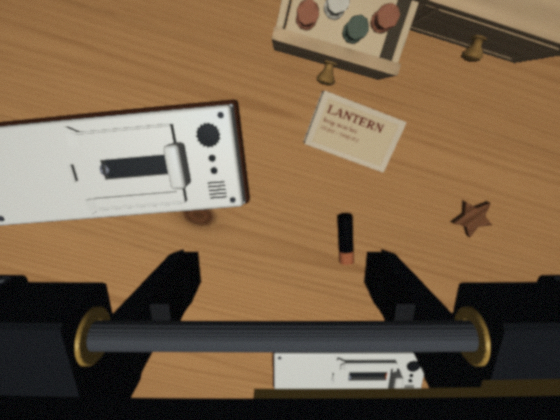

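```bash
cat > meas.py <<'E'
from h import *
import pickle
np.set_printoptions(precision=4,suppress=True)
def light(f,x0,x1,y0,y1):
    hsv=cv2.cvtColor(f['image'],cv2.COLOR_BGR2HSV)
    m=((hsv[...,1]<60)&(hsv[...,2]>110)).astype(np.uint8); k=np.zeros_like(m); k[y0:y1,x0:x1]=1; m*=k
    c=max(cv2.findContours(m,cv2.RETR_EXTERNAL,cv2.CHAIN_APPROX_NONE)[0],key=cv2.contourArea); return c.reshape(-1,2).astype(float)
def cellm(f,x0,x1,y0,y1):
    hsv=cv2.cvtColor(f['image'],cv2.COLOR_BGR2HSV)[y0:y1,x0:x1]
    blk=(hsv[...,2]<60).astype(np.uint8); cu=((hsv[...,0]<10)&(hsv[...,1]>110)&(hsv[...,2]>60)).astype(np.uint8)
    big=lambda m:max(cv2.findContours(m,cv2.RETR_EXTERNAL,cv2.CHAIN_APPROX_NONE)[0],key=cv2.contourArea).reshape(-1,2)+[x0,y0]
    return big(blk),big(cu)
E
python3 - <<'E'
from meas import *
w1=pickle.load(open('w1.pkl','rb'));w2=pickle.load(open('w2.pkl','rb'))
c=light(w1,60,300,130,250)
P=plane(w1,c,0.03)[:,:2]*1000; r=cv2.minAreaRect(P.astype(np.float32)); print(r); B=cv2.boxPoints(r)/1000;print(B)
c2=light(w2,0,260,90,235); P2=plane(w2,c2,.03)
print(proj(w2,np.c_[B,np.full(4,.03)]))
# corner by approx poly
for f,cc in((w1,c),(w2,c2)):
    q=cv2.boxPoints(cv2.minAreaRect(cc.astype(np.float32))); print(q)
    h=cv2.convexHull(cc.astype(np.int32)); print(cv2.approxPolyDP(h,6,True).reshape(-1,2).tolist())
for f,b in((w1,(345,375,222,275)),(w2,(328,366,200,272))):
    k,u=cellm(f,*b); 
    a=np.vstack([k,u]).astype(np.float32)
    for z in(.0,.00725): 
        print('cell',cv2.minAreaRect((plane(f,a,z)[:,:2]*1000).astype(np.float32)),'blk',plane(f,[k.mean(0)],z)[0],'cu',plane(f,[u.mean(0)],z)[0])
    print(cv2.minAreaRect(a),k.min(0),k.max(0),u.min(0),u.max(0))
E
```

```text
((541.8369750976562, -40.14405822753906), (82.37329864501953, 217.47723388671875), 20.76485824584961)
[[ 0.4648  0.0469]
 [ 0.5419 -0.1564]
 [ 0.6189 -0.1272]
 [ 0.5418  0.0761]]
[[ -3.5926 225.3899]
 [243.3776 206.2639]
 [230.2421 103.4129]
 [-41.8093 128.9845]]
[[ 80.5968 166.3882]
 [280.1175 152.0515]
 [285.3103 224.319 ]
 [ 85.7897 238.6558]]
[[285, 221], [101, 236], [81, 168], [279, 153]]
[[ -8.9508 125.541 ]
 [235.0328 103.3607]
 [244.3115 205.4262]
 [  0.3279 227.6066]]
[[231, 104], [241, 205], [0, 224], [0, 127]]
cell ((529.8054809570312, -258.3495178222656), (44.46285629272461, 12.875792503356934), 21.65974998474121) blk [ 0.5317 -0.2575  0.    ] cu [ 0.5119 -0.2667  0.    ]
cell ((532.5706176757812, -255.45741271972656), (43.56011962890625, 12.614407539367676), 21.659730911254883) blk [ 0.5344 -0.2547  0.0072] cu [ 0.5151 -0.2636  0.0072]
((359.0, 245.5), (31.0, 10.0), 90.0) [354 230] [364 258] [355 259] [364 261]
cell ((530.6168823242188, -257.38232421875), (44.34989929199219, 13.394329071044922), 22.26137924194336) blk [ 0.5322 -0.2567  0.    ] cu [ 0.5129 -0.2685  0.    ]
cell ((533.2537231445312, -254.9430694580078), (43.183837890625, 13.042184829711914), 22.261411666870117) blk [ 0.5348 -0.2543  0.0072] cu [ 0.516  -0.2658  0.0072]
((345.1105041503906, 233.5994415283203), (41.36380386352539, 13.822973251342773), 86.98721313476562) [338 213] [352 252] [348 252] [351 254]
```

Run:
```python
from meas import *
w1=pickle.load(open('w1.pkl','rb'));w2=pickle.load(open('w2.pkl','rb'))
for f,x,r in((w1,360,range(254,278,2)),(w2,347,range(246,272,2))):
    h=cv2.cvtColor(f['image'],cv2.COLOR_BGR2HSV); print([(y,h[y,x].tolist()) for y in r])
B=np.array([[.5419,-.1564],[.6189,-.1272]])
for a,b in(([285.3,222.],[242,205.5]),([279.5,152.3],[233,103.5])): print('corner',tri([(w1,a),(w2,b)]))
# bay: dark contour
for f,b in((w1,(175,240,180,212)),(w2,(92,172,150,190))):
    g=cv2.cvtColor(f['image'],cv2.COLOR_BGR2GRAY)[b[2]:b[3],b[0]:b[1]]
    m=(g<70).astype(np.uint8); c=max(cv2.findContours(m,0,1)[0],key=cv2.contourArea).reshape(-1,2)+[b[0],b[2]]
    print(c.min(0),c.max(0),cv2.minAreaRect(c.astype(np.float32)))
cx=np.array([.3545,-.935,0]);cy=np.array([.935,.3545,0]);O=np.array([.5418,-.0401,0])
for n,x,y,z in(('bay-x',-1,0,30),('seat',26.5,0,30),('bay+x',54,0,30),('bossfrontop',58.5,0,50),('ledge',-23.1,0,34.4),('lip-y',-9.5,-21.5,37.5),('lip+y',-9.5,21.5,37.5)):
    p=O+cx*x/1e3+cy*y/1e3+[0,0,z/1e3]; print(n,p,proj(w1,p)[0],proj(w2,p)[0])
```

```text
[(254, [90, 57, 9]), (256, [113, 60, 17]), (258, [0, 85, 21]), (260, [9, 151, 113]), (262, [10, 160, 148]), (264, [10, 151, 152]), (266, [9, 156, 150]), (268, [13, 145, 151]), (270, [15, 145, 144]), (272, [14, 143, 141]), (274, [15, 139, 152]), (276, [15, 133, 159])]
[(246, [0, 48, 16]), (248, [135, 36, 14]), (250, [0, 0, 12]), (252, [10, 143, 59]), (254, [10, 159, 135]), (256, [9, 150, 156]), (258, [10, 159, 152]), (260, [10, 155, 153]), (262, [10, 154, 152]), (264, [11, 152, 148]), (266, [14, 148, 143]), (268, [14, 142, 145]), (270, [15, 141, 146])]
corner (array([ 0.544 , -0.1553,  0.0313]), [np.float64(1.2816043920879407), np.float64(1.2816043920879552)])
corner (array([ 0.6181, -0.1274,  0.0208]), [np.float64(1.0347509788590754), np.float64(1.0347509788588007)])
[185 189] [231 202] ((208.0752716064453, 195.1283416748047), (11.175192832946777, 45.63203430175781), 86.18592071533203)
[102 156] [166 177] ((133.80001831054688, 166.6000213623047), (17.273462295532227, 63.44675064086914), 85.2363510131836)
bay-x [ 0.5414 -0.0392  0.03  ] [183.8597 196.3786] [103.0824 168.7618]
seat [ 0.5512 -0.0649  0.03  ] [208.4479 194.7288] [136.1248 165.9619]
bay+x [ 0.5609 -0.0906  0.03  ] [233.1837 193.0732] [169.5498 163.1536]
bossfrontop [ 0.5625 -0.0948  0.05  ] [234.5499 198.0687] [166.2199 167.7476]
ledge [ 0.5336 -0.0185  0.0344] [162.7589 198.8588] [ 73.4052 172.1759]
lip-y [ 0.5183 -0.0388  0.0375] [177.5188 217.411 ] [ 94.8813 197.5394]
lip+y [ 0.5585 -0.0236  0.0375] [170.4231 179.5618] [ 79.7289 144.2252]
```

Run:
```python
from meas import *
w1=pickle.load(open('w1.pkl','rb'));w2=pickle.load(open('w2.pkl','rb'))
print(tri([(w1,[359.7,229.5]),(w2,[344.5,212.5])]),tri([(w1,[360.8,259]),(w2,[346.5,252])]))
for f,a in((w1,[[359.5,229.5],[361,269.5]]),(w2,[[344.5,212.5],[347.5,265.5]])):
    p=plane(f,a,.0073); d=p[0]-p[1]; print(p,p.mean(0),np.linalg.norm(d),np.degrees(np.arctan2(d[1],d[0])))
print(np.array(observe()['joint_positions']))
go([.531,-.2565,.09],.389)
```

```text
(array([ 0.5587, -0.2418,  0.0242]), [np.float64(0.1952670134710004), np.float64(0.19526701347107106)]) (array([ 0.5291, -0.2515,  0.0378]), [np.float64(0.10078104461102082), np.float64(0.1007810446110056)])
[[ 0.5534 -0.248   0.0073]
 [ 0.5022 -0.2702  0.0073]] [ 0.5278 -0.2591  0.0073] 0.05581373076018565 23.36869242763894
[[ 0.5537 -0.2469  0.0073]
 [ 0.5023 -0.2686  0.0073]] [ 0.528  -0.2578  0.0073] 0.055788888835036854 22.918167375119555
[ 0.3933  0.5689 -0.1968  1.7878  0.1489  0.8022 -1.1662]
row [-4.08  6.13  6.73] [-0.     0.003 -0.107] rows>= 2.393017073517867 0.8576081251982662
```

```bash
python3 -m crank '[[[-2,3,4,0,0,-0.1],[-4.4,6,7.8,0,0,-0.11],[-4.4,6,7.8,0,0,-0.11],[-4.4,6,7.8,0,0,-0.11],[-4.4,6,7.8,0,0,-0.11]]]' 0.6
python3 - <<'E'
from meas import *
w=grab('wrist','w3'); pickle.dump(w,open('w3.pkl','wb'))
E
```

```text
time: 2.47
tcp_pos: [0.5306, -0.2549, 0.0809]
tool_rot: [3.141, -0.001, 0.393]
force: [-0.3, 0.7, 0.7]
finger_gap: 0.0569
gripper_force: 0.0
```

View pics/w3.png

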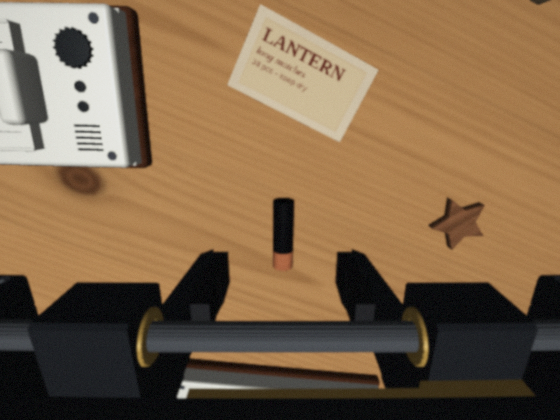

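The cell now sits between the fingers. Its black end is at (284,198), the copper boundary at (283,254) and the button end at (283,270).

Run:
```python
from meas import *
w1,w2,w3=[pickle.load(open(f'w{i}.pkl','rb')) for i in(1,2,3)]
k,u=cellm(w3,260,310,185,285); print(cv2.minAreaRect(k.astype(np.float32)),k.min(0),k.max(0))
print(tri([(w1,[359.7,229.5]),(w2,[344.5,212.5]),(w3,[284.3,197.5])]),tri([(w1,[360.8,259]),(w2,[346.5,252]),(w3,[283.2,253.5])]))
kb=[cellm(f,*b)[0].astype(np.float32) for f,b in((w1,(345,375,222,275)),(w2,(328,366,200,272)),(w3,(260,310,185,285)))]
c=[cv2.minAreaRect(a)[0] for a in kb]; print(c,tri(list(zip((w1,w2,w3),c))),tri([(w2,c[1]),(w3,c[2])]))
for z in(.0073,.0145):
    p=plane(w3,[[284.3,197.5],[283.2,253.5],[283,270.5],[273,225],[294.5,225]],z); d=p[0]-p[2]
    print(p,(p[0]+p[2])/2,np.linalg.norm(d),np.degrees(np.arctan2(d[1],d[0])),np.linalg.norm(p[3]-p[4]))
go([.531,-.256,.03],.39)
```

```text
((283.5, 225.0), (54.0, 19.0), 90.0) [274 198] [293 252]
(array([ 0.5543, -0.2467,  0.0101]), [np.float64(0.4818671616670885), np.float64(0.6400135329465242), np.float64(0.2523676868305118)]) (array([ 0.5194, -0.2604,  0.0154]), [np.float64(0.5610415798403383), np.float64(0.7409882140090881), np.float64(0.34906291224557834)])
[(359.0, 244.0), (345.052490234375, 232.4972381591797), (283.5, 225.0)] (array([ 0.5354, -0.254 ,  0.0083]), [np.float64(0.11184378677979684), np.float64(0.19809180693517506), np.float64(0.15487210254154354)]) (array([ 0.535 , -0.2543,  0.0072]), [np.float64(0.14135790180308186), np.float64(0.14135790180298113)])
[[ 0.5534 -0.2472  0.0073]
 [ 0.5153 -0.2623  0.0073]
 [ 0.5028 -0.2674  0.0073]
 [ 0.5325 -0.2477  0.0073]
 [ 0.5381 -0.2611  0.0073]] [ 0.5281 -0.2573  0.0073] 0.05444318126981966 21.756604383561342 0.014591540160464985
[[ 0.5553 -0.2463  0.0145]
 [ 0.5187 -0.2609  0.0145]
 [ 0.5066 -0.2658  0.0145]
 [ 0.5352 -0.2468  0.0145]
 [ 0.5406 -0.2597  0.0145]] [ 0.531  -0.256   0.0145] 0.0524337515829229 21.756604383561392 0.014052984673953786
row [-0.2   0.18  5.18] [ 0.002 -0.003  0.006] rows>= 1.2431526251182392 0.051389988005939975
```

```bash
python3 -m crank '[[[-0.3,0.15,2.5,0,0,-0.005],[-0.3,0.15,4.5,0,0,-0.005],[-0.3,0.15,5.1,0,0,-0.005],[-0.3,0.15,5.1,0,0,-0.005],[-0.3,0.15,5.1,0,0,-0.005]]]' 0.4; python3 -m crank '[[[0,0,0,0,0,0],[0,0,0,0,0,0],[0,0,0,0,0,0],[0,0,0,0,0,0],[0,0,0,0,0,0],[0,0,0,0,0,0]]]' 0 15
```

```text
time: 2.93
tcp_pos: [0.5298, -0.2554, 0.0303]
tool_rot: [3.141, -0.002, 0.402]
force: [0.6, -0.6, -0.6]
finger_gap: 0.0355
gripper_force: 0.0
time: 3.43
tcp_pos: [0.5289, -0.2564, 0.0296]
tool_rot: [3.141, -0.001, 0.401]
force: [-0.4, -0.7, 6.2]
finger_gap: 0.0138
gripper_force: 15.0
```

The gap of 13.8 mm with 6 N upward suggests the tips are gripping above the cell's axis. I'll open, go 3.5 mm lower and regrip.

```bash
python3 -m crank '[[[0,0,0,0,0,0],[0,0,0,0,0,0],[0,0,0.35,0,0,0],[0,0,0.35,0,0,0]]]' 0.3; python3 -m crank '[[[0,0,0,0,0,0],[0,0,0,0,0,0],[0,0,0,0,0,0],[0,0,0,0,0,0],[0,0,0,0,0,0],[0,0,0,0,0,0]]]' 0 15
```

```text
time: 3.77
tcp_pos: [0.5285, -0.2564, 0.0255]
tool_rot: [3.141, -0.0, 0.401]
force: [-1.5, 0.7, 6.2]
finger_gap: 0.0266
gripper_force: 3.2
time: 4.27
tcp_pos: [0.5287, -0.2562, 0.0255]
tool_rot: [3.141, -0.001, 0.401]
force: [-0.9, 0.5, 5.6]
finger_gap: 0.0143
gripper_force: 15.7
```

```bash
python3 -m crank '[[[0,0,0,0,0,0],[0,0,-0.25,0,0,0],[0,0,-0.25,0,0,0]]]' 0.25; python3 -m crank '[[[0,0,0,0,0,0],[0,0,0,0,0,0],[0,0,0,0,0,0],[0,0,0,0,0,0],[0,0,0,0,0,0]]]' 0 15
```

```text
time: 4.52
tcp_pos: [0.5281, -0.2561, 0.0278]
tool_rot: [-3.141, 0.0, 0.401]
force: [0.6, 0.9, -0.5]
finger_gap: 0.0221
gripper_force: 0.0
time: 4.93
tcp_pos: [0.5282, -0.2561, 0.0277]
tool_rot: [-3.141, 0.0, 0.401]
force: [0.4, 0.3, 0.0]
finger_gap: 0.0139
gripper_force: 15.0
```

```bash
python3 -m crank '[[[0,0,-2,0,0,0],[0,0,-6,0,0,0],[0,0,-9,0,0,0],[0,0,-9,0,0,0]]]'
python3 - <<'E'
from h import *
go([.5512,-.0649,.115],1.933)
E
```

```text
time: 5.27
tcp_pos: [0.5319, -0.2576, 0.1235]
tool_rot: [3.135, -0.007, 0.401]
force: [1.0, -0.6, 0.1]
finger_gap: 0.0139
gripper_force: 15.0
row [  9.29 -17.     0.8 ] [ 0.011 -0.    -1.532] rows>= 4.648887429460589 12.262989204590015
```

```bash
python3 -m crank '[[[3,-4,0,0,0,-0.12],[8,-8,0.5,0,0,-0.25],[9.3,-12,0.8,0,0,-0.37],[9.3,-12,0.8,0,0,-0.5],[9.3,-12,0.8,0,0,-0.62],[9.3,-12,0.8,0,0,-0.75],[9.3,-12,0.8,0,0,-0.87],[9.3,-12,0.8,0,0,-1.0],[9.3,-12,0.8,0,0,-1.12],[9.3,-12,0.8,0,0,-1.25],[9.3,-12,0.8,0,0,-1.37],[9.3,-12,0.8,0,0,-1.49]]]'
python3 -m crank '[[[0,0,0,0,0,-0.04],[0,0,0,0,0,-0.04],[0,0,0,0,0,-0.04]]]'
python3 - <<'E'
from meas import *
w=grab('wrist','w4'); pickle.dump(w,open('w4.pkl','wb'))
E
```

```text
time: 6.27
tcp_pos: [0.5669, -0.1095, 0.1094]
tool_rot: [-3.141, -0.0, 1.897]
force: [0.2, -0.3, -0.0]
finger_gap: 0.014
gripper_force: 15.0
time: 6.52
tcp_pos: [0.5668, -0.1095, 0.1094]
tool_rot: [-3.141, -0.001, 1.929]
force: [-0.0, -0.2, -1.0]
finger_gap: 0.0136
gripper_force: 15.0
```

View pics/w4.png

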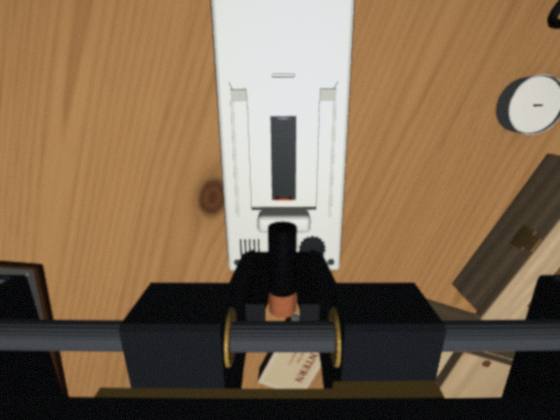

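The cell is held with its button end toward the boss (copper at (283,300)). The bay spans (271–297, 116–198) with the red at row 199. The ledge is at (283,75) and the rails at columns 239 and 328.

Run:
```python
from meas import *
w1,w2,w3,w4=[pickle.load(open(f'w{i}.pkl','rb')) for i in(1,2,3,4)]
g=cv2.cvtColor(w4['image'],cv2.COLOR_BGR2GRAY)
m=np.zeros_like(g); m[105:205,262:306]=(g[105:205,262:306]<110); c=max(cv2.findContours(m,0,1)[0],key=cv2.contourArea); print(cv2.minAreaRect(c),cv2.boundingRect(c))
row=lambda y,a,b: g[y,a:b].tolist()
print('led',[g[y,283] for y in range(66,84)]); 
e=light(w4,205,365,0,275)
L=[];Rr=[]
for y in range(5,235,10):
    xs=e[np.abs(e[:,1]-y)<1][:,0]; L.append([xs.min(),y]);Rr.append([xs.max()+1,y])
pl=plane(w4,L,.03)[:,:2];pr=plane(w4,Rr,.03)[:,:2]
def fit(p):
    v=cv2.fitLine(p.astype(np.float32),cv2.DIST_HUBER,0,.001,.001).ravel(); v=v if v[1]<0 else v*[-1,-1,1,1]; return v[:2],v[2:]
(dl,p0),(dr,p1)=fit(pl),fit(pr); print('edge dirs',np.degrees(np.arctan2(dl[1],dl[0])),np.degrees(np.arctan2(dr[1],dr[0])))
d=(dl+dr)/2;d/=np.linalg.norm(d);n=np.array([-d[1],d[0]]); print('width',(p1-p0)@n*1e3, 'mid offset n',((p0+p1)/2)@n, 'old',np.array([.5418,-.0401])@n)
cx=np.array([.3545,-.935,0]);cy=np.array([.935,.3545,0]);O=np.array([.5418,-.0401,0])
for nm,x,y,z in(('bay-x',-1,0,30),('bay-x floor',-1,0,24),('seat',26.5,0,30),('bay+x',54,0,30),('ledge back',-25.1,0,34.4),('ledge',-23.1,0,34.4),('bay corner',-1,8.25,30),('bay c',-1,-8.25,30),('end L',109,41,30),('end R',109,-41,30)):
    p=O+cx*x/1e3+cy*y/1e3+[0,0,z/1e3]; print(nm,p,proj(w4,p)[0])
```

```text
((283.4328308105469, 157.96780395507812), (82.30522918701172, 23.86334991455078), 89.04515838623047) (271, 117, 25, 83)
led [np.uint8(230), np.uint8(229), np.uint8(231), np.uint8(229), np.uint8(229), np.uint8(228), np.uint8(219), np.uint8(202), np.uint8(204), np.uint8(203), np.uint8(183), np.uint8(184), np.uint8(215), np.uint8(228), np.uint8(230), np.uint8(231), np.uint8(230), np.uint8(230)]
edge dirs -69.1217 -69.04647
width 81.23013 mid offset n 0.49175188 old 0.49178267205953596
bay-x [ 0.5414 -0.0392  0.03  ] [283.445 116.917]
bay-x floor [ 0.5414 -0.0392  0.024 ] [283.42   116.5582]
seat [ 0.5512 -0.0649  0.03  ] [283.5195 160.6669]
bay+x [ 0.5609 -0.0906  0.03  ] [283.587  200.9003]
ledge back [ 0.5329 -0.0166  0.0344] [283.3916  74.7265]
ledge [ 0.5336 -0.0185  0.0344] [283.3979  78.3762]
bay corner [ 0.5492 -0.0362  0.03  ] [296.6374 116.8788]
bay c [ 0.5337 -0.0421  0.03  ] [270.2549 116.9612]
end L [ 0.6188 -0.1275  0.03  ] [339.3005 271.9982]
end R [ 0.5421 -0.1565  0.03  ] [228.1502 272.223 ]
```

Run:
```python
from meas import *
w2,w4=[pickle.load(open(f'w{i}.pkl','rb')) for i in(2,4)]
print('bay -x end',tri([(w2,[102.5,168.]),(w4,[283.4,117])]),'clock corner',tri([(w2,[242,205.5]),(w4,[228.5,271.5])]))
h=cv2.cvtColor(w4['image'],cv2.COLOR_BGR2HSV)
print('black end',[(y,int(h[y,x,2])) for x in(283,) for y in range(214,236,2)]); print('cu',[(y,h[y,283].tolist()) for y in range(286,326,3)])
T=tool(); print(T[:3,3])
for z in(T[2,3]-.0204,T[2,3]-.0131):
    for y in(224,291,315): print(y,z,((np.linalg.inv(T)@np.r_[plane(w4,[[283,y]],z)[0],1])[:3]*1000))
yaw=np.radians(180-69.15)
go([.5512,-.0649,.115],yaw)
```

```text
bay -x end (array([ 0.5417, -0.039 ,  0.0303]), [np.float64(0.3748422891544839), np.float64(0.37484228915460593)]) clock corner (array([ 0.5423, -0.1553,  0.0308]), [np.float64(0.19622156740134492), np.float64(0.19622156740116953)])
black end [(214, 85), (216, 142), (218, 193), (220, 190), (222, 70), (224, 5), (226, 9), (228, 1), (230, 10), (232, 12), (234, 22)]
cu [(286, [108, 106, 12]), (289, [120, 48, 16]), (292, [120, 27, 19]), (295, [15, 81, 19]), (298, [10, 151, 142]), (301, [10, 154, 162]), (304, [10, 157, 158]), (307, [10, 156, 162]), (310, [10, 152, 161]), (313, [9, 151, 162]), (316, [10, 153, 157]), (319, [15, 138, 144]), (322, [10, 49, 31]), (325, [98, 28, 37])]
[ 0.5669 -0.1094  0.1095]
224 0.0891237745478509 [26.233   0.5135 20.4059]
291 0.0891237745478509 [-12.0539   0.5915  20.3971]
315 0.0891237745478509 [-27.3484   0.6229  20.3936]
224 0.09642377454785091 [29.1184  0.4963 13.1066]
291 0.09642377454785091 [-7.1959  0.5703 13.0982]
315 0.09642377454785091 [-21.7024   0.6     13.0949]
row [ 4.72  0.09 -0.55] [-0.    -0.    -0.006] rows>= 1.1405250358612482 0.04578483307622861
```

```bash
python3 -m crank '[[[3,0.05,0,0,0,-0.006],[4.8,0.05,0,0,0,-0.006],[4.8,0.05,0,0,0,-0.006],[4.8,0.05,2,0,0,-0.006],[4.8,0.05,4,0,0,-0.006],[4.8,0.05,4.5,0,0,-0.006],[4.8,0.05,4.5,0,0,-0.006]]]'; python3 -m crank '[[[0,0,0.3,0,0,0],[0,0,0.6,0,0,0],[0,0,0.8,0,0,0],[0,0,0.8,0,0,0]]]'
```

```text
time: 7.15
tcp_pos: [0.5496, -0.0646, 0.0635]
tool_rot: [-3.139, -0.001, 1.936]
force: [-0.4, -0.3, -0.1]
finger_gap: 0.0138
gripper_force: 15.0
time: 7.48
tcp_pos: [0.5508, -0.0644, 0.057]
tool_rot: [3.141, 0.0, 1.937]
force: [0.5, 0.1, 0.5]
finger_gap: 0.0139
gripper_force: 15.0
```

```bash
python3 -m crank '[[[0,0,0.1,0,0,0],[0,0,0.1,0,0,0]]]'; python3 -m crank '[[[0,0,0,0,0,0],[0,0,0,0,0,0],[0,0,0,0,0,0]]]' 0.24;  python3 -m crank '[[[0,0,-2,0,0,0],[0,0,-4,0,0,0],[-3,0,-7,0,0,0],[-6,0,-8,0,0,0],[-6,0,-8,0,0,0]]]'
python3 - <<'E'
from meas import *
w=grab('wrist','w5'); pickle.dump(w,open('w5.pkl','wb')); cv2.imwrite('pics/w5c.png',cv2.resize(w['image'][40:280,180:400],None,fx=2,fy=2))
E
```

```text
time: 7.65
tcp_pos: [0.5507, -0.0644, 0.056]
tool_rot: [3.141, 0.0, 1.937]
force: [-0.1, -0.5, -0.0]
finger_gap: 0.0142
gripper_force: 15.0
time: 7.9
tcp_pos: [0.5508, -0.0643, 0.056]
tool_rot: [3.141, 0.0, 1.937]
force: [0.3, -0.3, 0.6]
finger_gap: 0.0162
gripper_force: 15.0
time: 8.32
tcp_pos: [0.5754, -0.1275, 0.1388]
tool_rot: [3.137, 0.007, 1.929]
force: [0.2, -1.4, -0.4]
finger_gap: 0.0211
gripper_force: 0.0
```

View pics/w5c.png

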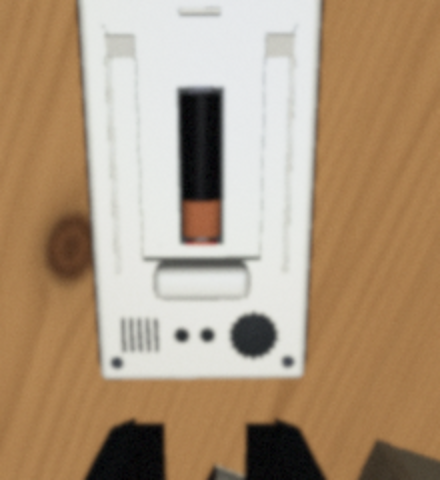

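The cell lies in the bay with its copper/button end at the red plate: crop (200,220) is copper, and (200,92) is the black end by the coil. Now over to the door.

```bash
python3 -m crank '[[[4,0,-6,0,0,0],[40,2.7,-6,0,0,0],[40,2.7,-6,0,0,0],[40,2.7,-6,0,0,0],[40,2.7,-6,0,0,0],[40,2.7,-6,0,0,0],[40,2.7,-6,0,0,0],[40,2.7,-6,0,0,0],[40,2.7,-6,0,0,0],[40,2.7,-6,0,0,0],[40,2.7,-6,0,0,0],[40,2.7,-6,0,0,0]]]' 0.9
python3 - <<'E'
from meas import *
w=grab('wrist','w6'); pickle.dump(w,open('w6.pkl','wb'))
w5=pickle.load(open('w5.pkl','rb'))
cx=np.array([.3545,-.935,0]);O=np.array([.5418,-.0401,0])
# seated cell check in w5
h=cv2.cvtColor(w5['image'],cv2.COLOR_BGR2HSV); 
for nm,x,z in(('black end top',1.25,38.5),('black end axis',1.25,31.3),('bay-x',-1,30),('bay+x',54,30),('body end top',50.5,38.5)): print(nm,proj(w5,O+cx*x/1e3+[0,0,z/1e3])[0])
print([(y,h[y,280].tolist()) for y in range(80,92)],[(y,h[y,280].tolist()) for y in range(154,168)])
print('width row120',[int(v) for v in h[120,260:300,2]])
E
```

```text
time: 9.37
tcp_pos: [0.4517, 0.2665, 0.1957]
tool_rot: [-3.141, -0.002, 1.944]
force: [1.0, -0.5, -0.3]
finger_gap: 0.0794
gripper_force: 0.0
black end top [280.249   87.2267]
black end axis [280.2761  87.6955]
bay-x [280.2667  84.3202]
bay+x [280.5873 162.9371]
body end top [280.5491 160.3276]
[(80, [96, 5, 234]), (81, [110, 3, 231]), (82, [107, 11, 218]), (83, [107, 20, 179]), (84, [114, 26, 137]), (85, [116, 20, 102]), (86, [110, 21, 74]), (87, [114, 26, 50]), (88, [60, 7, 37]), (89, [105, 28, 36]), (90, [100, 22, 35]), (91, [110, 21, 37])] [(154, [11, 160, 163]), (155, [10, 152, 163]), (156, [10, 150, 160]), (157, [9, 141, 159]), (158, [7, 98, 148]), (159, [4, 54, 133]), (160, [6, 69, 140]), (161, [7, 103, 173]), (162, [7, 60, 210]), (163, [14, 22, 227]), (164, [30, 4, 232]), (165, [38, 4, 233]), (166, [45, 4, 234]), (167, [40, 7, 220])]
width row120 [233, 235, 234, 232, 234, 234, 234, 230, 204, 151, 78, 32, 18, 7, 11, 15, 14, 24, 26, 32, 32, 31, 23, 21, 8, 16, 11, 7, 14, 34, 78, 139, 196, 227, 232, 233, 234, 234, 233, 234]
```

View pics/w6.png

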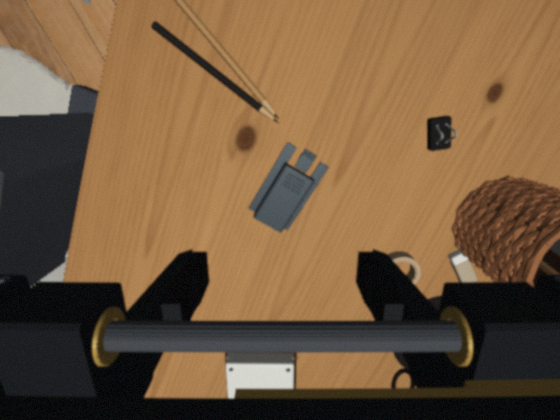

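The door's tab is at (307,158), between the flange legs at (290,147) and (321,168). Its front edge is near (270,225), so its +x points down and slightly left in the image.

```bash
cat >> meas.py <<'E'
def doormask(f,x0,x1,y0,y1):
    b,g,r=[f['image'][...,i].astype(int) for i in range(3)]
    m=((b>=r-4)&(r<110)).astype(np.uint8); k=np.zeros_like(m); k[y0:y1,x0:x1]=1; m=cv2.morphologyEx(m*k,cv2.MORPH_OPEN,np.ones((3,3)))
    return max(cv2.findContours(m,0,cv2.CHAIN_APPROX_NONE)[0],key=cv2.contourArea).reshape(-1,2)
E
python3 - <<'E'
from meas import *
w=pickle.load(open('w6.pkl','rb')); c=doormask(w,240,340,130,245)
print(cv2.minAreaRect(c.astype(np.float32)),cv2.approxPolyDP(c,3,True).reshape(-1,2).tolist())
for z in(.003,.01,.02):
    r=cv2.minAreaRect((plane(w,c,z)[:,:2]*1000).astype(np.float32)); print(z,r)
F=pickle.load(open('f0.pkl','rb'))
for n,b in(('scene',(225,262,160,190)),('side',(160,205,235,260))):
    d=doormask(F[n],*b) if 1 else 0; print(n,d.min(0),d.max(0),cv2.minAreaRect(d.astype(np.float32)))
E
```

```text
((286.3835144042969, 189.21725463867188), (46.12885284423828, 80.05169677734375), 31.21840476989746) [[289, 144], [251, 205], [255, 217], [278, 230], [289, 225], [325, 170], [320, 164], [309, 178], [285, 163], [293, 150]]
0.003 ((456.2822570800781, 264.5351867675781), (86.1453857421875, 47.71110916137695), 80.38692474365234)
0.01 ((455.5196228027344, 266.2824401855469), (84.22660827636719, 46.64840316772461), 80.38699340820312)
0.02 ((454.43011474609375, 268.77850341796875), (81.48546600341797, 45.13026809692383), 80.38691711425781)
scene [239 170] [247 175] ((243.0, 172.5), (5.0, 8.0), 90.0)
side [175 244] [192 251] ((183.5, 247.5), (7.0, 17.0), 90.0)
```

Run:
```python
from meas import *
w=pickle.load(open('w6.pkl','rb'))
p=plane(w,[[288.5,143.5],[327,168.5]],.003); print(p,np.linalg.norm(p[0]-p[1]))
h=np.radians(-99.6); d=np.array([np.cos(h),np.sin(h),0]); o=p.mean(0)+.05*d; print('origin',o)
f=plane(w,[[255,217],[278.5,231]],.02); print('front top',f,np.linalg.norm(f[0]-f[1]),f.mean(0)-.032*d)
go(np.r_[o[:2]+.0*d[:2],.10],np.radians(80.4))
```

```text
[[0.4411 0.3108 0.003 ]
 [0.4875 0.3017 0.003 ]] 0.04721082318721578
origin [0.456  0.2569 0.003 ]
front top [[0.4358 0.2309 0.02  ]
 [0.4638 0.2253 0.02  ]] 0.028594440017667675 [0.4551 0.2597 0.02  ]
row [-0.74  0.05  9.53] [-0.001  0.     0.537] rows>= 2.291927542035184 4.296560715322142
```

```bash
python3 -m crank '[[[-0.7,0,4,0,0,0.12],[-0.7,0,8,0,0,0.25],[-0.7,0,9.5,0,0,0.37],[-0.7,0,9.5,0,0,0.5],[-0.7,0,9.5,0,0,0.54],[-0.7,0,9.5,0,0,0.54],[-0.7,0,9.5,0,0,0.54]]]' 0.8
python3 - <<'E'
from meas import *
v=grab('wrist','w7'); pickle.dump(v,open('w7.pkl','wb'))
c=doormask(v,225,345,80,300); r=cv2.approxPolyDP(c,4,True).reshape(-1,2); print(r.tolist(),cv2.minAreaRect(c.astype(np.float32)))
h=np.radians(-99.6); d=np.array([np.cos(h),np.sin(h),0]);n=np.array([-d[1],d[0],0]); o=np.array([.4555,.258,0])
for nm,x,y,z in(('rear R',-50,-25,3),('rear L',-50,25,3),('front top',32,-17,20),('front top',32,17,20),('tun rear top',-32,-17,20),('tun rear top',-32,17,20),('front flange',32,25,3),('ff',32,-25,3)):
    q=o+d*x/1e3+n*y/1e3+[0,0,z/1e3]; print(nm,proj(v,q)[0],proj(pickle.load(open('w6.pkl','rb')),q)[0])
E
```

```text
time: 10.0
tcp_pos: [0.4571, 0.2545, 0.1004]
tool_rot: [-3.141, 0.001, 1.396]
force: [0.6, -0.1, 0.2]
finger_gap: 0.0703
gripper_force: 0.0
[[245, 148], [249, 250], [258, 252], [259, 261], [300, 261], [301, 252], [310, 249], [312, 148], [300, 148], [298, 175], [259, 175], [257, 149]] ((278.5, 204.49996948242188), (66.99998474121094, 112.99998474121094), -0.0)
rear R [242.8755 147.747 ] [286.9638 142.1062]
rear L [314.0928 147.3397] [328.4818 167.5649]
front top [256.0976 263.5177] [252.269  217.5911]
front top [302.4139 263.3001] [280.6924 233.3829]
tun rear top [252.9808 178.2887] [284.5957 164.554 ]
tun rear top [303.8829 178.0112] [314.0453 182.1865]
front flange [311.2593 252.6399] [287.0188 230.7322]
ff [247.6623 252.945 ] [247.2458 208.4847]
```

Run:
```python
from meas import *
w,v=[pickle.load(open(f'w{i}.pkl','rb')) for i in(6,7)]
for a,b in(([288.2,143.],[244.5,147.5]),([327.3,168],[312.7,147.5]),([254.5,217.5],[258.5,262]),([278.8,231.3],[301.3,262])): print(tri([(w,a),(v,b)]))
go([.4555,.258,.035],np.radians(80.4))
```

```text
(array([0.4406, 0.3114, 0.0045]), [np.float64(0.1758799562149397), np.float64(0.17587995621495728)])
(array([0.4876, 0.3026, 0.0022]), [np.float64(0.4507259841032614), np.float64(0.4507259841032315)])
(array([0.4355, 0.2304, 0.0204]), [np.float64(0.025517614063963395), np.float64(0.02551761406387934)])
(array([0.4657, 0.2219, 0.0135]), [np.float64(0.735557663568165), np.float64(0.7355576635681195)])
row [ 0.29 -0.21  6.57] [ 0.     0.001 -0.006] rows>= 1.5766375771266175 0.05216204224304477
```

```bash
python3 -m crank '[[[0.3,-0.2,3,0,0,-0.006],[0.3,-0.2,5.5,0,0,-0.006],[0.3,-0.2,6.5,0,0,-0.006],[0.3,-0.2,6.5,0,0,-0.006],[0.3,-0.2,6.5,0,0,-0.006]]]'; python3 -m crank '[[[0,0,0,0,0,0],[0,0,0,0,0,0],[0,0,0,0,0,0],[0,0,0,0,0,0],[0,0,0,0,0,0],[0,0,0,0,0,0],[0,0,0,0,0,0]]]' 0 30
```

```text
time: 10.47
tcp_pos: [0.4553, 0.2593, 0.036]
tool_rot: [-3.141, 0.0, 1.403]
force: [0.9, 0.7, 0.3]
finger_gap: 0.0707
gripper_force: 0.0
time: 11.05
tcp_pos: [0.4554, 0.2597, 0.0361]
tool_rot: [3.141, -0.0, 1.403]
force: [-0.2, -0.8, 3.3]
finger_gap: 0.0333
gripper_force: 30.0
```

```bash
python3 -m crank '[[[0,0,-1,0,0,0],[0,0,-4,0,0,0],[0,0,-8,0,0,0],[0,0,-9.5,0,0,0],[0,0,-9.5,0,0,0]]]'
python3 - <<'E'
from meas import *
v=grab('wrist','w8'); pickle.dump(v,open('w8.pkl','wb')); T=tool()
c=doormask(v,225,345,80,300); print(cv2.approxPolyDP(c,4,True).reshape(-1,2).tolist())
for dx in(0,-2,-4): # door origin offset along tool x mm; underside at tip+11
    q=[(-(x)+dx,-y,25+11.1-z-0) for x,y,z in((-50,-25,3),(-50,25,3),(32,-17,20),(32,17,20))]
    P=[(T@np.r_[np.array(a)/1e3,1])[:3] for a in q]; print(dx,proj(v,P).round(1).tolist())
cx=np.array([.3545,-.935,0]);O=np.array([.5418,-.0401,0]); p=O-cx*.0512
go(np.r_[p[:2],.13],np.radians(110.85))
E
```

```text
time: 11.47
tcp_pos: [0.4572, 0.2611, 0.1349]
tool_rot: [3.136, -0.004, 1.403]
force: [0.8, 0.2, -0.6]
finger_gap: 0.0336
gripper_force: 30.0
[[235, 174], [239, 252], [225, 255], [225, 299], [344, 299], [344, 262], [325, 251], [329, 174], [311, 174], [308, 211], [255, 210], [253, 174]]
0 [[328.8, 172.4], [231.8, 172.3], [311.3, 326.2], [249.2, 326.2]]
-2 [[328.6, 176.2], [232.0, 176.1], [311.2, 329.2], [249.4, 329.2]]
-4 [[328.4, 180.0], [232.2, 179.9], [311.0, 332.2], [249.5, 332.2]]
row [-23.76  10.87   0.27] [ 0.004 -0.001 -0.532] rows>= 6.265618407853442 4.257930474059414
```

```bash
python3 -m crank '[[[-3,1.5,0,0,0,-0.1],[-7,3.2,0,0,0,-0.2],[-11,5,0,0,0,-0.3],[-15,7,0,0,0,-0.4],[-19,8.7,0,0,0,-0.5],[-22,10.1,0,0,0,-0.532],[-23.8,10.9,0.2,0,0,-0.532],[-23.8,10.9,0.2,0,0,-0.532],[-23.8,10.9,0.2,0,0,-0.532]]]'
python3 - <<'E'
from meas import *
v=grab('wrist','w9'); pickle.dump(v,open('w9.pkl','wb')); T=tool()
cx=np.array([.3545,-.935,0]);O=np.array([.5418,-.0401,0]); p=O-cx*.0507
go(np.r_[p[:2],.08],np.radians(110.85))
for z in (.03,):
  c=light(v,150,420,0,300); L=[];Rr=[]
  for y in range(10,170,8):
    xs=c[np.abs(c[:,1]-y)<1][:,0]
    if len(xs): L.append([xs.min(),y]);Rr.append([xs.max()+1,y])
  pl=plane(v,L,z);pr=plane(v,Rr,z); n=np.array([.935,.3545,0])
  print(np.c_[(pl-O)@n,(pr-O)@n,(pl-O)@cx][::3]*1e3)
E
```

```text
time: 12.27
tcp_pos: [0.522, 0.0053, 0.1275]
tool_rot: [-3.139, -0.001, 1.932]
force: [-0.5, 0.8, -0.4]
finger_gap: 0.0337
gripper_force: 30.0
row [-0.05  0.19  4.79] [-0.002 -0.001 -0.   ] rows>= 1.1492543725921749 0.01687100536760576
[[ -40.1536   39.9091 -109.4385]
 [ -41.0706   40.9226  -92.6176]]
```

```bash
python3 -m crank '[[[-0.05,0.2,2.5,0,0,0],[-0.05,0.2,4.8,0,0,0],[-0.05,0.2,5.6,0,0,0],[-0.05,0.2,5.6,0,0,0],[-0.05,0.2,5.6,0,0,0]]]'; python3 -m crank '[[[0,0,0.15,0,0,0],[0,0,0.25,0,0,0],[0,0,0.35,0,0,0],[0,0,0.42,0,0,0],[0,0,0.42,0,0,0]]]'
```

```text
time: 12.73
tcp_pos: [0.5245, 0.0084, 0.0729]
tool_rot: [-3.141, -0.001, 1.937]
force: [0.7, -0.3, 0.4]
finger_gap: 0.0336
gripper_force: 30.0
time: 13.15
tcp_pos: [0.525, 0.0068, 0.0688]
tool_rot: [3.141, 0.0, 1.935]
force: [-0.2, -0.4, -0.9]
finger_gap: 0.0337
gripper_force: 30.0
```

```bash
python3 -m crank '[[[0,-0.09,0.1,0,0,0],[0,-0.09,0.2,0,0,0],[0,-0.09,0.28,0,0,0],[0,-0.09,0.28,0,0,0],[0,-0.09,0.28,0,0,0]]]'
python3 - <<'E'
from meas import *
v=grab('wrist','w10'); pickle.dump(v,open('w10.pkl','wb')); T=tool(); print(T[:3,3],observe()['force'])
cx=np.array([.3545,-.935,0]);cy=np.array([.935,.3545,0]);O=np.array([.5418,-.0401,0])
print('clock x,y of TCP',(T[:3,3]-O)@cx,(T[:3,3]-O)@cy)
c=doormask(v,215,350,80,250); print(cv2.approxPolyDP(c,4,True).reshape(-1,2).tolist())
g=np.array(cv2.cvtColor(v['image'],cv2.COLOR_BGR2GRAY)); print(g[190,215:245],g[190,320:350],g[160:186,243])
P=[O+cx*x/1e3+cy*y/1e3+[0,0,z/1e3] for x,y,z in((-99.5,25,33),(-99.5,-25,33),(-81.5,25,33),(-81.5,-25,33),(-109,41,30),(-109,-41,30))]; print(proj(v,P).round(1).tolist())
E
```

```text
time: 13.57
tcp_pos: [0.524, 0.0065, 0.0661]
tool_rot: [-3.141, 0.0, 1.935]
force: [-1.2, -0.2, 4.8]
finger_gap: 0.0333
gripper_force: 30.0
[0.524  0.0065 0.0661] [-1.8185 -1.0319  4.8458]
clock x,y of TCP -0.049895588276694706 -0.0001134457038851008
[[235, 174], [238, 249], [325, 249], [329, 174], [311, 174], [306, 210], [293, 208], [294, 168], [269, 169], [267, 210], [254, 206], [253, 174]]
[233 232 233 232 233 233 233 233 232 233 234 233 234 233 233 233 233 227
 204 150 103  91  90  91  88  89  95  91  92  96] [ 96  95  97  99  94  94  96  99 100 129 185 226 234 235 236 235 234 235
 234 234 235 235 234 235 233 235 235 235 234 235] [236 238 237 236 237 236 238 237 236 235 234 224 175 114  88  95  94  91
  92  93  93  94  95  99  95  95]
[[331.4, 171.9], [233.0, 171.6], [329.6, 205.6], [234.6, 205.3], [363.0, 152.4], [201.6, 151.9]]
```

```bash
python3 -m crank '[[[-0.3,0,-0.03,0,0,0],[-0.6,0,-0.03,0,0,0],[-0.9,0,-0.03,0,0,0],[-1.2,0,-0.03,0,0,0],[-1.5,0,-0.03,0,0,0],[-1.8,0,-0.03,0,0,0],[-2.1,0,-0.03,0,0,0],[-2.4,0,-0.03,0,0,0],[-2.7,0,-0.03,0,0,0],[-3,0,-0.03,0,0,0],[-3,0,-0.03,0,0,0]]]'
cat > st.py <<'E'
from meas import *
T=tool();s=observe();F=np.array(s['force'])
cx=np.array([.3545,-.935,0]);cy=np.array([.935,.3545,0]);O=np.array([.5418,-.0401,0])
print('clock x %.2f y %.2f z %.2f mm  Fx %.1f Fy %.1f Fz %.1f yaw %.4f t %.2f'%((T[:3,3]-O)@cx*1e3,(T[:3,3]-O)@cy*1e3,T[2,3]*1e3,F@cx,F@cy,F[2],s['tool_rot'][2],s['time']))
E
python3 st.py
```

```text
time: 14.53
tcp_pos: [0.5351, -0.0223, 0.0661]
tool_rot: [3.142, 0.001, 1.934]
force: [0.8, -0.4, 0.9]
finger_gap: 0.0335
gripper_force: 30.0
clock x -19.03 y 0.05 z 66.10 mm  Fx 0.7 Fy 0.6 Fz 0.9 yaw 1.9339 t 14.53
```

```bash
python3 -m crank '[[[-0.3,0,0,0,0,0],[-0.6,0,0,0,0,0],[-0.9,0,0,0,0,0],[-1.2,0,0,0,0,0],[-1.5,0,0,0,0,0],[-1.8,0,0,0,0,0],[-2.1,0,0,0,0,0],[-2.4,0,0,0,0,0],[-2.7,0,0,0,0,0],[-3,0,0,0,0,0],[-3,0,0,0,0,0]]]'; python3 st.py
```

```text
time: 15.45
tcp_pos: [0.5458, -0.0504, 0.0661]
tool_rot: [3.142, 0.001, 1.934]
force: [0.6, -2.2, 2.0]
finger_gap: 0.0335
gripper_force: 30.0
clock x 11.01 y 0.08 z 66.12 mm  Fx 2.3 Fy -0.3 Fz 2.0 yaw 1.9340 t 15.45
```

```bash
python3 -m crank '[[[-0.1,0,0,0,0,0],[-0.2,0,0,0,0,0],[-0.3,0,0,0,0,0],[-0.4,0,0,0,0,0],[-0.5,0,0,0,0,0],[-0.6,0,0,0,0,0],[-0.6,0,0,0,0,0]]]'; python3 st.py
```

```text
time: 16.03
tcp_pos: [0.5475, -0.054, 0.0663]
tool_rot: [3.141, -0.001, 1.936]
force: [-2.5, 3.9, 5.1]
finger_gap: 0.0336
gripper_force: 30.0
clock x 15.03 y 0.34 z 66.26 mm  Fx -4.6 Fy -1.0 Fz 5.1 yaw 1.9356 t 16.03
```

```bash
python3 -m crank '[[[-0.1,0,0,0,0,0],[-0.2,0,0,0,0,0],[-0.2,0,0,0,0,0]]]'; python3 st.py
```

```text
time: 16.28
tcp_pos: [0.5481, -0.0552, 0.0665]
tool_rot: [3.141, -0.002, 1.936]
force: [-2.0, 5.2, 8.1]
finger_gap: 0.0336
gripper_force: 30.0
clock x 16.36 y 0.58 z 66.46 mm  Fx -5.5 Fy -0.1 Fz 8.1 yaw 1.9360 t 16.28
```

```bash
python3 -m crank '[[[-0.1,0,0,0,0,0],[-0.2,0,0,0,0,0],[-0.2,0,0,0,0,0]]]'; python3 st.py
```

```text
time: 16.53
tcp_pos: [0.5488, -0.0564, 0.0666]
tool_rot: [3.141, -0.002, 1.936]
force: [-3.0, 6.9, 9.2]
finger_gap: 0.0336
gripper_force: 30.0
clock x 17.71 y 0.82 z 66.61 mm  Fx -7.5 Fy -0.4 Fz 9.2 yaw 1.9365 t 16.53
```

```bash
python3 -m crank '[[[-0.1,-0.04,0,0,0,0],[-0.2,-0.06,0,0,0,0],[-0.2,-0.06,0,0,0,0]]]'; python3 st.py
```

```text
time: 16.78
tcp_pos: [0.5494, -0.058, 0.0668]
tool_rot: [3.14, -0.003, 1.937]
force: [-3.2, 8.0, 10.3]
finger_gap: 0.0331
gripper_force: 30.0
clock x 19.49 y 0.78 z 66.84 mm  Fx -8.6 Fy -0.1 Fz 10.3 yaw 1.9367 t 16.78
```

```bash
python3 -m crank '[[[-0.1,0,0,0,0,0],[-0.15,0,0,0,0,0],[-0.15,0,0,0,0,0]]]'; python3 st.py
```

```text
time: 17.03
tcp_pos: [0.5497, -0.0586, 0.0668]
tool_rot: [3.14, -0.004, 1.937]
force: [-3.7, 9.3, 10.0]
finger_gap: 0.0336
gripper_force: 30.0
clock x 20.14 y 0.79 z 66.81 mm  Fx -10.0 Fy -0.2 Fz 10.0 yaw 1.9373 t 17.03
```

```bash
python3 -m crank '[[[-0.1,0,0,0,0,0],[-0.15,0,0,0,0,0],[-0.15,0,0,0,0,0]]]'; python3 st.py
```

```text
time: 17.28
tcp_pos: [0.5505, -0.0606, 0.0668]
tool_rot: [3.14, -0.003, 1.937]
force: [-2.9, 7.8, 10.0]
finger_gap: 0.0334
gripper_force: 30.0
clock x 22.26 y 0.87 z 66.84 mm  Fx -8.3 Fy 0.1 Fz 10.0 yaw 1.9371 t 17.28
```

```bash
python3 -m crank '[[[-0.08,0,0,0,0,0],[-0.1,0,0,0,0,0],[-0.1,0,0,0,0,0]]]'; python3 st.py
```

```text
time: 17.53
tcp_pos: [0.5508, -0.0633, 0.0662]
tool_rot: [3.14, -0.001, 1.936]
force: [-1.0, 5.9, 1.8]
finger_gap: 0.0334
gripper_force: 30.0
clock x 24.92 y 0.20 z 66.19 mm  Fx -5.8 Fy 1.2 Fz 1.8 yaw 1.9358 t 17.53
```

```bash
python3 -m crank '[[[-0.08,0,0,0,0,0],[-0.1,0,0,0,0,0],[-0.1,0,0,0,0,0]]]'; python3 st.py
```

```text
time: 17.78
tcp_pos: [0.5508, -0.0634, 0.0662]
tool_rot: [3.141, -0.002, 1.936]
force: [-0.9, 7.4, 3.8]
finger_gap: 0.0335
gripper_force: 30.0
clock x 24.96 y 0.18 z 66.15 mm  Fx -7.3 Fy 1.8 Fz 3.8 yaw 1.9363 t 17.78
```

Force and Fz dropped as it snapped, and then the door met a hard stop. I'll push once more lightly to confirm, then relax, open and retreat.

```bash
python3 -m crank '[[[-0.08,0,0,0,0,0],[-0.1,0,0,0,0,0],[-0.1,0,0,0,0,0]]]'; python3 st.py
```

```text
time: 18.03
tcp_pos: [0.5509, -0.0634, 0.0661]
tool_rot: [3.141, -0.004, 1.937]
force: [-2.9, 8.9, 5.1]
finger_gap: 0.0334
gripper_force: 30.0
clock x 25.04 y 0.21 z 66.14 mm  Fx -9.3 Fy 0.5 Fz 5.1 yaw 1.9368 t 18.03
```

```bash
python3 -m crank '[[[0.2,0,0,0,0,0],[0.4,0,0,0,0,0],[0.4,0,0,0,0,0]]]'; python3 st.py; python3 -m crank '[[[0,0,0,0,0,0],[0,0,0,0,0,0],[0,0,0,0,0,0],[0,0,0,0,0,0]]]' 0.6;  python3 -m crank '[[[0,0,-2,0,0,0],[0,0,-5,0,0,0],[-3,0,-9,0,0,0],[-5,0,-10,0,0,0],[-5,0,-10,0,0,0],[-5,0,-10,0,0,0]]]'
python3 - <<'E'
from meas import *
v=grab('wrist','w11'); pickle.dump(v,open('w11.pkl','wb')); cv2.imwrite('pics/w11c.png',cv2.resize(v['image'][20:280,160:400],None,fx=2,fy=2))
c=doormask(v,200,360,30,260); print(cv2.approxPolyDP(c,4,True).reshape(-1,2).tolist())
cx=np.array([.3545,-.935,0]);cy=np.array([.935,.3545,0]);O=np.array([.5418,-.0401,0])
P=[O+cx*x/1e3+cy*y/1e3+[0,0,z/1e3] for x,y,z in((-23.5,25,33),(-23.5,-25,33),(-5.5,17,50),(-5.5,-17,50),(58.5,17,50),(58.5,-17,50),(-24.1,0,34.4))]; print(proj(v,P).round(1).tolist())
E
```

```text
time: 18.28
tcp_pos: [0.5501, -0.0632, 0.0661]
tool_rot: [3.141, 0.001, 1.934]
force: [-0.0, 1.4, 2.6]
finger_gap: 0.0333
gripper_force: 30.0
clock x 24.59 y -0.43 z 66.09 mm  Fx -1.3 Fy 0.5 Fz 2.6 yaw 1.9344 t 18.28
time: 18.62
tcp_pos: [0.5496, -0.0633, 0.0658]
tool_rot: [-3.141, 0.0, 1.934]
force: [0.2, 0.3, 0.4]
finger_gap: 0.0526
gripper_force: 0.0
time: 19.12
tcp_pos: [0.5683, -0.1115, 0.1668]
tool_rot: [3.14, 0.002, 1.931]
force: [-1.1, 1.1, -0.3]
finger_gap: 0.0528
gripper_force: 0.0
[[251, 81], [256, 94], [258, 182], [263, 187], [301, 187], [306, 183], [312, 81], [302, 81], [298, 106], [265, 106], [262, 81]]
[[315.0, 80.2], [249.8, 80.2], [305.6, 104.9], [259.2, 104.9], [303.8, 189.2], [261.1, 189.2], [282.4, 79.2]]
```

View pics/w11c.png

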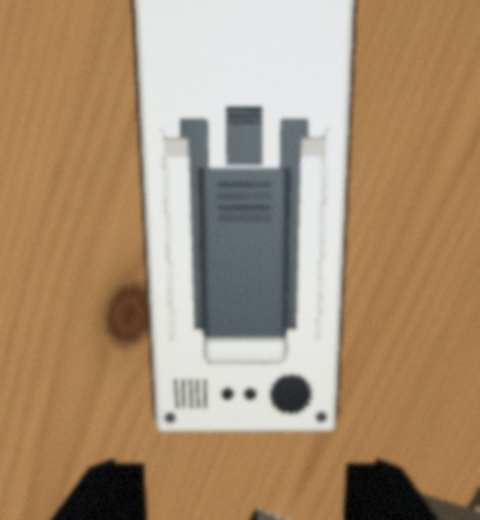

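The door is home. Its front is flush against the boss at crop (245,335), and the rear flange is at row 80.5, against 80.2 predicted for home. The tab has passed the ledge and the gripper is clear, so I'm handing in.

```bash
python3 -c "
from workcell import hand_in
print(hand_in())"
```

```text
the job is handed in; nothing more can be done
None
```

The cell is in the bay with its button end at the red plate. The battery door has clicked past the ledge and sits flush against the boss, and I handed the job in at about 19 s; no verdict came back.

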